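Angle a brace bar past the post into the stock bay

ROBOT

A 7-joint arm with a two-finger parallel gripper is mounted at the origin on the work surface. World frame = base frame: x ahead of the robot, y to its left, z up, the work surface at z = 0. Lengths are in m, angles in rad, forces in N, time in s.
With the tool pointing down it reaches from about 0.425 to 0.875 m from the base axis. Payload 8.4 kg.
Tool frame: the origin (TCP) lies between the finger pads; the fingertips stand 25 mm ahead of it and the grasp point (between the pads) lies 6 mm ahead of it (arm.tip_extent is the distance from the TCP to the fingertips, in m); z points along the fingers, y is the line along which they close (so a half turn about z gives the same grasp; the last joint's range is limited). The gripper opens to 87 mm and grips with 3 to 60 N. Pads are 19 mm wide; open, the fingers measure 117 mm over their backs; the gripper's body (75 mm by 190 mm) begins 51 mm behind the grasp point.
Start: joints at [-1.301, 0.333, 0.04, 1.465, -0.013, 1.343, -0.059], TCP at [0.234, 0.606, 0.248] pointing down, gripper open.
Joint ranges: [-2.58, 2.58], [-0.38, 2.09], [-1.3, 1.39], [0.25, 2.4], [-1.5, 4.64], [0.08, 2.09], [-2.65, 2.65]. Speed limits (rad/s): [2.22, 2.22, 2.79, 2.79, 3.14, 3.14, 3.14].

INTERFACE

Orientations are given as a unit quaternion [x, y, z, w].
In Python, from cell import arm gives the robot as it stands. The module is installed in compiled form; this text tells all that it offers.
- The arm moves only by the tool drive_tool, never from a script. Its argument "rows" is a list that holds one entry, the list of rows, each a list of 7 numbers: the shift along the tool's x, y, z in cm, then the turn, a rotation vector about the tool's x, y, z in degrees, then the opening, from 0 (shut) to 1 (fully open). In form: [[[dx, dy, dz, wx, wy, wz, claw], ...]]. A call has 1 to 5 rows; each row is the pose to reach, as a shift and turn from the pose commanded when the call began, along the tool's axes at that moment; what a row does not reach only later rows make up. A row lasts 1/8 s, in which the tool goes at most 62.5 mm and 10.7 degrees, less where a joint would pass 70% of its speed; a pose out of reach is approached as far as the arm can. A call with a gripper value outside its range is refused whole. The fingers move at their own pace and stop on an object; "newtons" is the grip in N (left out, the last holds). Time passes only in rows, so rows that repeat a pose let the fingers close. It gives the time, the measured TCP pose, the force, the opening and the grip force at its end, in the units of the state.
- arm.observe(): the state, without advancing time (a new reading comes with each control period).
- arm.capture(name): name is "side" or "top" or "wrist"; returns a dict with "color" (400x640x3 uint8, red, green, blue), "fx", "fy", "cx", "cy" (pixels), "dist" ([k1, k2, p1, p2, k3] as OpenCV has them; the pictures are not rectified), "xyz" and "attitude" of the camera in the world. Camera axes: x right, y down, z forward; pixel columns grow to the right and rows downward; lengths in m; the calibration is good to about 2 mm. A picture is of the moment at which its call begins. There is no depth.
- arm.sign_off(): hands the job in; it is judged then, once.
The state is a dict: "clock": time; "joint_pos": joint angles; "qvel": joint speeds; "joint_efforts": joint torques, N m; "tcp_pos": TCP position; "orientation": TCP orientation; "ft_force": force on the tool from outside, world axes, zero at the start; "ft_torque": the same for the moment, N m; "finger_gap": opening from 0.0 (shut) to 1.0 (fully open); "grip_force": force on a finger pad.
Only numpy, scipy, OpenCV 4.12 (cv2) and the standard library are available. Lean on these libraries where they do the work, as an engineer would, in place of code of your own. Each camera call takes 0.05 s, during which the arm holds its last target. There are 200 camera calls.

TASK

Put the aluminium bar away in the plywood stock bay by pushing it with the fingertips only: angle its orange-capped end in past the red post first, then push the other end round after it, until the bar lies wholly inside, behind the post, square and flat along the bay's back wall. Keep the bar flat on the bench, never lifting or tipping it, and leave everything else on the bench where it is.

Things in the scene. Friction and masses are not known exactly. Their poses are not given: they have to be found in the camera images.
- bar: the aluminium box-section bar, loose, lying on the bench: 220 mm long, 25 mm wide, 25 mm high, about 0.18 kg. Origin at the centre of its underside (on the bench, z = 0); its y axis runs along its length towards the orange-capped end, z up. It slides and pivots freely on the bench when pushed
- cap_end (a point): centre of the end face of the bar's orange-capped end, 110 mm along +y from the bar's origin, 12.5 mm up (the last 25 mm of this end is orange, same section as the bar)
- plain_end (a point): centre of the end face of the bar's bare aluminium end, 110 mm along -y from the bar's origin, 12.5 mm up
- bay: the stock bay fixed to the bench: three plywood walls 30 mm high and 14 mm thick round a green rectangle that is level with the bench (no floor step), open on the side towards the robot. Origin on the bench at the middle of the open mouth; its x axis points into the bay, its y axis along the mouth to the left as the robot sees it, z up. Inside: x from 0 (mouth) to 80 mm (face of the back wall), y from -130 to +130 mm (faces of the side walls)
- post: the plain round red steel post, fixed in the line of the bay's mouth, left of its middle (60 to 90 mm along the bay's +y): 24 mm diameter, 50 mm high. Origin at the centre of its foot on the bench. From post to the right side wall is less than the bar's length; from post to the back wall 68 mm are free
- spray_bottle: bystander: clear bottle with blue cap, 60 mm diameter, 170 mm high, beyond the bay's left wall; origin at centre of its underside
- red_jar: bystander: red jar with white cap, 56 mm diameter, 60 mm high, beyond the bay's right wall; origin at centre of its underside
- adapter: bystander: turned steel tube adapter, 40 mm diameter, 40 mm high, in front of the left part of the bay; origin at centre of its underside
- foot: bystander: wooden prosthetic foot on a black sole, 170 x 60 x 96 mm, on the left of the bench; origin at centre of its underside
- tape_carton: bystander: white carton, 120 x 70 x 70 mm, on the left of the bench; origin at centre of its underside
- screwdriver: bystander: yellow-handled screwdriver lying at the right of the bench, about 200 mm long; origin near its middle, at its underside
- collar: bystander: aluminium ring, 48 mm outside, 32 mm inside, 22 mm high, at the right of the bench; origin at centre of its underside
There are look-alikes about, which are no part of the job. Of the things that look like the bar, take the one that is farthest to the robot's right at the start.

How it is judged:
On the way:
1. the orange-capped end is in the bay past the post's line while the plain end is still outside the mouth (x of cap_end in the frame of bay above 0.02 m and x of plain_end in the frame of bay below 0 m), for 0.1 s.
At the end, for the whole second after the job is handed in: the bar lies still and flat on the bench inside the bay, between the side walls, square to the back wall within 0.07 rad, with both ends within about 12 mm of touching the back wall (end centres 55 to 80 mm in from the mouth; 67.5 mm is touching) (x of cap_end in the frame of bay between 0.055 and 0.08 m and x of plain_end in the frame of bay between 0.055 and 0.08 m and y of cap_end in the frame of bay below 0.135 m and y of plain_end in the frame of bay above -0.135 m and angle between the y axis of bar and the y axis of bay, either way round below 0.07 rad and height (world z) of bar below 0.005 m and angle between bar's own z axis and vertical below 0.05 rad and linear speed of bar below 0.01 m/s).
It fails at once if the bar is lifted off the bench or tipped up (height (world z) of bar above 0.012 m or angle between bar's own z axis and vertical above 0.2 rad).
It fails at once if the spray bottle, red jar or steel adapter round the bay is shoved or knocked over (distance of any of spray_bottle, red_jar, adapter from where it was at the start of the episode above 0.025 m or angle between any of spray_bottle, red_jar, adapter's own z axis and vertical above 0.3 rad).
It fails at once if the wooden foot, carton, screwdriver or ring is shoved or knocked over (distance of any of foot, tape_carton, screwdriver, collar from where it was at the start of the episode above 0.025 m or angle between any of foot, tape_carton, collar's own z axis and vertical above 0.3 rad).
It also fails if it takes over 64 s, if anything falls off the work surface, if the arm or the gripper's body presses on something with over 40 N, if the wrist force passes 120 N, or if a joint passes its speed limit or range.

## Working session

There is one attempt and no reset: what is moved stays moved. The work goes in short steps, Python scripts to look and compute and a tool call to move; the robot and the scene stay as the last step left them, time stands still between calls to the robot, and variables do not carry over. Pictures are saved under pics/ and viewed, at most 10 in all, crops included, and the job is handed in when it is done.

Besides the shell and the picture viewer there is one more tool, called after "Request:" as name(argument=value, ...), one argument or row to a line, values as JSON. drive_tool: Moves the arm, as the interface text tells. Its arguments: {"type":"object","properties":{"rows":{"type":"array"},"newtons":{"type":"number"}},"required":["rows"]}

```bash
mkdir -p pics; cat > h.py <<'E'
import numpy as np,cv2,json
from scipy.spatial.transform import Rotation as R
from cell import arm
def cap(n,name=None):
    c=arm.capture(n)
    if name: cv2.imwrite('pics/'+name,c['color'][:,:,::-1])
    return c
def K(c): return np.array([[c['fx'],0,c['cx']],[0,c['fy'],c['cy']],[0,0,1.]])
def rot(c):
    a=np.array(c['attitude'],float)
    return R.from_quat(a).as_matrix() if a.size==4 else a.reshape(3,3)
def ray(c,px,z):
    p=cv2.undistortPoints(np.array(px,float).reshape(-1,1,2),K(c),np.array(c['dist'],float)).reshape(-1,2)
    d=np.c_[p,np.ones(len(p))]@rot(c).T
    o=np.array(c['xyz']); return o+d*((z-o[2])/d[:,2])[:,None]
def proj(c,P):
    r=rot(c).T; t=-r@np.array(c['xyz'])
    return cv2.projectPoints(np.array(P,float).reshape(-1,1,3),cv2.Rodrigues(r)[0],t,K(c),np.array(c['dist'],float))[0].reshape(-1,2)
E
python3 - <<'E'
from h import *
for n in('top','side'):
    c=cap(n,n+'0.png'); print(n,c['xyz'],c['attitude'],c['fx'],c['dist'])
s=arm.observe();print(s['tcp_pos'],s['orientation'],s['clock'],arm.tip_extent)
E
```

```text
top [0.33267016 0.00846258 1.27969699] [-0.6978027   0.71472579 -0.0406833   0.02415173] 468.32096272754677 [-0.00274185  0.          0.          0.          0.        ]
side [-0.28242432 -0.82894904  0.74018098] [ 0.8197405  -0.30502189  0.1736278  -0.45259313] 497.2981773959839 [-0.07128184  0.          0.          0.          0.        ]
[0.23419527 0.60592562 0.24675294] [ 1.83360301e-01  9.83045517e-01 -7.09292155e-04 -8.87114844e-05] 0.1 0.025
```

View pics/top0.png

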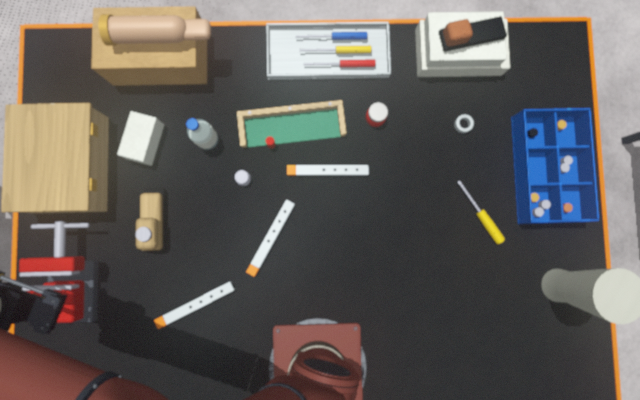

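View pics/side0.png

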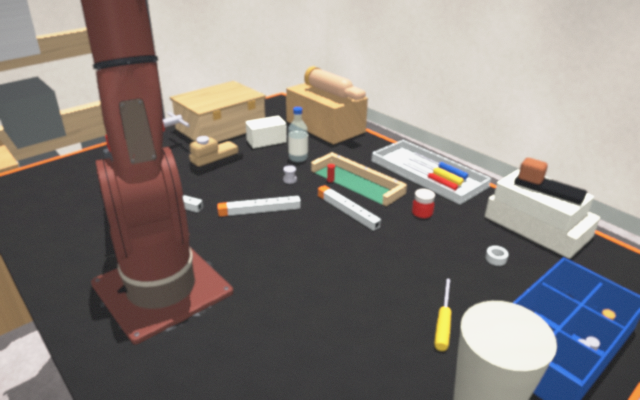

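The top view shows the wanted bar at (287–369, 170) with its orange end on the left. The bay's green floor spans (245–343, 105–147), the post is at (270, 142), the adapter at (242, 178) and the jar at (377, 114). The other two bars, at (270, 238) and (195, 305), are the look-alikes.

```bash
cat >> h.py <<'E'
def comps(m,x0,x1,y0,y1,amin=8):
    z=np.zeros(m.shape,np.uint8); z[y0:y1,x0:x1]=m[y0:y1,x0:x1]*255
    cs=[k for k in cv2.findContours(z,cv2.RETR_EXTERNAL,cv2.CHAIN_APPROX_NONE)[0] if cv2.contourArea(k)>amin]
    return sorted(cs,key=cv2.contourArea,reverse=True)
def hsv(c): return [x.astype(int) for x in cv2.split(cv2.cvtColor(c['color'],cv2.COLOR_RGB2HSV))]
E
python3 - <<'E'
from h import *
c=cap('top');h,s,v=hsv(c)
g=(h>60)&(h<95)&(s>80)&(v>50)
k=comps(g,220,360,90,160)[0]; b=cv2.boxPoints(cv2.minAreaRect(k)); W=ray(c,b,0)
print('green',b.round(1).tolist(),W.round(4).tolist())
r=((h<8)|(h>172))&(s>130)&(v>60)
for k in comps(r,250,290,125,160,4):
    print('post',cv2.boundingRect(k),cv2.contourArea(k)); 
    ce=k.reshape(-1,2).mean(0); print(ray(c,[ce],.05),ray(c,[ce],0))
wd=(h>8)&(h<28)&(s>40)&(v>110)
k=comps(wd,225,355,90,155)[0]; print('wall hull z.03',ray(c,cv2.boxPoints(cv2.minAreaRect(k)),.03).round(4).tolist())
bar=(v>90); k=comps(bar,280,375,158,185)[0]; b=cv2.boxPoints(cv2.minAreaRect(k)); print('bar',b.round(1).tolist(),ray(c,b,.025).round(4).tolist())
o=(h>5)&(h<22)&(s>140)&(v>120); k=comps(o,280,375,158,185)[0]; print('cap',ray(c,[k.reshape(-1,2).mean(0)],.025))
k=comps(v>90,230,253,165,190)[0];(x,y),rr=cv2.minEnclosingCircle(k);print('adapter',x,y,rr,ray(c,[[x,y]],.04),ray(c,[[x,y]],.02))
k=comps(v>90,362,395,95,132)[0];(x,y),rr=cv2.minEnclosingCircle(k);print('jar',x,y,rr,ray(c,[[x,y]],.06))
cv2.imwrite('pics/crop.png',cv2.resize(c['color'][90:200,220:400,::-1],None,fx=4.4,fy=4.4,interpolation=cv2.INTER_CUBIC))
E
```

```text
green [[244.5, 119.30000305175781], [336.29998779296875, 109.0999984741211], [339.3999938964844, 136.6999969482422], [247.5, 146.89999389648438]] [[0.677, 0.1863, 0.0], [0.7012, -0.07, 0.0], [0.6224, -0.0764, 0.0], [0.5989, 0.1786, 0.0]]
post (266, 137, 8, 10) 51.0
[[0.60204124 0.1127623  0.05      ]] [[0.61299398 0.11700317 0.        ]]
wall hull z.03 [[0.6943, 0.2071, 0.03], [0.7222, -0.0861, 0.03], [0.6212, -0.0942, 0.03], [0.5942, 0.1971, 0.03]]
bar [[286.0, 164.0], [369.0, 164.0], [369.0, 175.0], [286.0, 175.0]] [[0.5447, 0.0721, 0.025], [0.5399, -0.153, 0.025], [0.5098, -0.152, 0.025], [0.5147, 0.0726, 0.025]]
cap [[0.52853191 0.05991091 0.025     ]]
adapter 242.0 177.0 8.602425575256348 [[0.50968004 0.18879525 0.04      ]] [[0.51253574 0.19170455 0.02      ]]
jar 376.5472412109375 113.43700408935547 12.824868202209473 [[ 0.67007295 -0.17336827  0.06      ]]
```

View pics/crop.png

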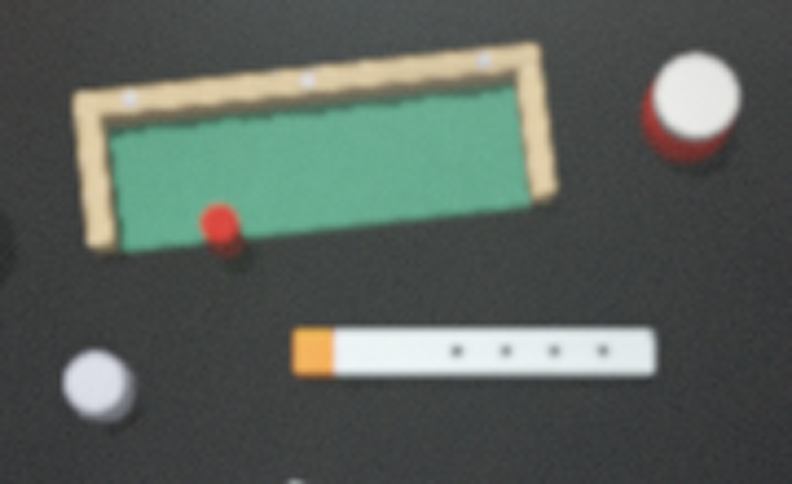

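The crop confirms the layout: post at (220, 222) on the mouth line, bar flat in front of the bay with its cap to the left. Next I set up a bay frame and a move helper.

```bash
cat >> h.py <<'E'
O=np.array([.609,.0512]); A=np.radians(5.3); EX=np.array([np.cos(A),np.sin(A)]); EY=np.array([-EX[1],EX[0]])
def b2w(x,y): return O+x*EX+y*EY
def w2b(p): d=np.asarray(p)[...,:2]-O; return np.stack([d@EX,d@EY],-1)
def row(x,y,z,yaw=None):
    """bay x,y (m), world z, yaw deg = tool y axis relative to bay y axis -> row in tool axes"""
    s=arm.observe(); r=R.from_quat(s['orientation']); ty=r.apply([0,1,0])
    cur=np.degrees(np.arctan2(ty[1],ty[0]))-95.3
    t=np.r_[b2w(x,y),z]-s['tcp_pos']; d=r.inv().apply(t)*100
    ang=0 if yaw is None else (yaw-cur+90)%180-90
    T=R.from_rotvec([0,0,np.radians(ang)])*R.from_euler('z',0)
    tgt=R.from_euler('xyz',[np.pi,0,0])
    w=r.inv()*R.from_rotvec([0,0,np.radians(ang)])*r
    print('cur bay',w2b(s['tcp_pos']).round(4),'z %.4f yaw %.1f'%(s['tcp_pos'][2],cur),'row',d.round(2),'turn',np.degrees(w.as_rotvec()).round(1),'tilt',np.degrees(np.arccos(-r.as_matrix()[2,2])).round(2),'F',np.round(s['ft_force'],1),'t',s['clock'])
def bar(c=None,x0=225,x1=385,y0=90,y1=225):
    c=c or arm.capture('top'); h,s,v=hsv(c)
    o=(h>5)&(h<24)&(s>130)&(v>140); w=(s<60)&(v>140)
    z=np.zeros(w.shape,np.uint8); z[y0:y1,x0:x1]=((o|w)[y0:y1,x0:x1])*255
    return c,o,w,z
E
python3 - <<'E'
from h import *
row(-.125,.010,.2,0)
row(-.125,.010,.033,0)
E
```

```text
cur bay [-0.322   0.5871] z 0.2469 yaw -26.4 row [-43.32 -42.9    4.74] turn [ -0.   -0.  -26.4] tilt 0.07 F [ 0.5 -0.7  0.1] t 0.15
cur bay [-0.322   0.5871] z 0.2469 yaw -26.4 row [-43.32 -42.88  21.44] turn [ -0.   -0.  -26.4] tilt 0.07 F [ 0.5 -0.7  0.1] t 0.15
```

Request:
drive_tool(
  rows=[
    [[-8.7,-8.6,0.9,0,0,-5,0],[-17.3,-17.2,1.9,0,0,-10,0],[-26,-25.7,2.8,0,0,-16,0],[-34.7,-34.3,3.8,0,0,-21,0],[-43.3,-42.9,4.7,0,0,-26.4,0]],
  ],
)

```text
clock: 0.78
tcp_pos: [0.3624, 0.3199, 0.2233]
orientation: [-0.047, 0.999, 0.0, 0.0]
ft_force: [0.8, -0.8, 0.5]
finger_gap: 0.516
grip_force: 0.0
```

```bash
python3 -c "
from h import *
row(-.125,.010,.033,0)"
```

```text
cur bay [-0.2208  0.2903] z 0.2233 yaw 0.1 row [ -9.51 -28.06  19.03] turn [ 0.  -0.   0.1] tilt 0.01 F [ 0.8 -0.8  0.5] t 0.775
```

Request:
drive_tool(
  rows=[
    [[-2,-5.6,1,0,0,0,0],[-4,-11.2,2,0,0,0,0],[-6,-16.8,2.5,0,0,0,0],[-8,-22.5,3,0,0,0,0],[-9.5,-28,3.5,0,0,0,0]],
  ],
)

```text
clock: 1.4
tcp_pos: [0.4827, 0.0499, 0.1885]
orientation: [-0.046, 0.999, 0.0, 0.0]
ft_force: [2.0, 1.0, 0.7]
finger_gap: 0.02
grip_force: 0.0
```

```bash
python3 -c "
from h import *
row(-.125,.010,.033,0)"
```

```text
cur bay [-0.1259  0.0104] z 0.1885 yaw -0.0 row [-0.08 -0.04 15.55] turn [-0.  0. -0.] tilt 0.03 F [2.  1.  0.7] t 1.4
```

Request:
drive_tool(
  rows=[
    [[0,0,5,0,0,0,0],[0,0,10,0,0,0,0],[0,0,13,0,0,0,0],[0,0,15,0,0,0,0],[0,0,15.5,0,0,0,0]],
  ],
)

```text
clock: 2.02
tcp_pos: [0.4811, 0.0516, 0.0324]
orientation: [-0.046, 0.999, -0.0, -0.001]
ft_force: [0.7, -0.1, 0.3]
finger_gap: 0.0
grip_force: 0.0
```

```bash
python3 -c "
from h import *
row(-.05,.010,.033,0)
c=cap('wrist','w1.png')"
```

```text
cur bay [-0.1273  0.0122] z 0.0324 yaw -0.0 row [-7.73 -0.21 -0.08] turn [ 0. -0. -0.] tilt 0.15 F [ 0.7 -0.1  0.3] t 2.025
```

View pics/w1.png

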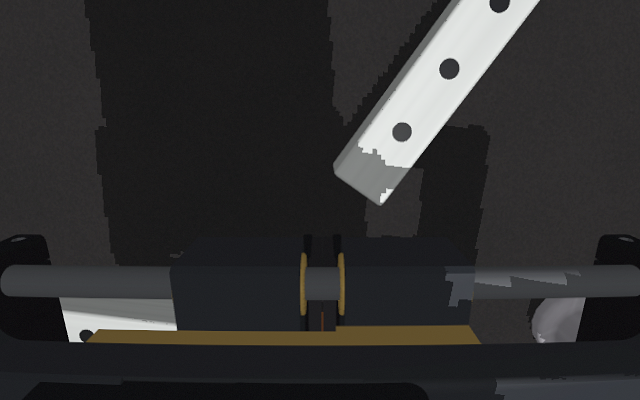

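The wrist view shows the shut fingertips (300–345, 240–320) standing clear of the target bar's end (80–170, 320) below. The near look-alike's end is at (340–380, 190), untouched. Now I push the cap end.

Request:
drive_tool(
  rows=[
    [[-1.5,0,0,0,0,0,0],[-2.8,0,0,0,0,0,0],[-4,0,0,0,0,0,0],[-5.2,0,0,0,0,0,0],[-6.4,-0.2,0,0,0,0,0]],
  ],
)

```text
clock: 2.7
tcp_pos: [0.5468, 0.0559, 0.0335]
orientation: [-0.046, 0.999, 0.0, -0.0]
ft_force: [-1.5, 1.0, -0.0]
finger_gap: 0.008
grip_force: 0.4
```

```bash
cat > look.py <<'E'
import sys
from h import *
row(0,0,.033,0)
c=cap('top'); n=sys.argv[1]
cv2.imwrite('pics/%s.png'%n,cv2.resize(c['color'][85:235,210:400,::-1],None,fx=4,fy=4,interpolation=cv2.INTER_CUBIC))
np.savez('pics/%s.npz'%n,**{k:v for k,v in c.items()})
E
python3 look.py a1
```

```text
cur bay [-0.0615  0.0104] z 0.0335 yaw -0.0 row [-6.15 -1.04  0.05] turn [ 0.  0. -0.] tilt 0.01 F [-1.5  1.  -0. ] t 2.7
```

View pics/a1.png

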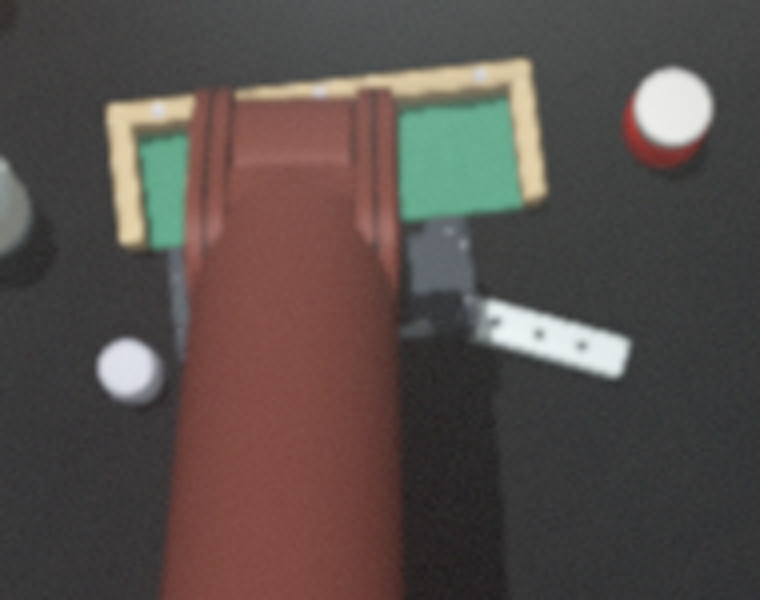

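The arm hides the cap, but the plain half shows at (490–630, 300–375). The bar has turned to about 20° relative to the bay, as intended. From here I track its pose from the visible white part.

```bash
cat > pose.py <<'E'
from h import *
def pose(c=None):
    c=c or arm.capture('top'); h,s,v=hsv(c)
    w=(s<45)&(v>150)
    # candidate comps: right of x=225, exclude jar/adapter by size
    best=None
    for k in comps(w,225,366,100,225,60):
        P=ray(c,k.reshape(-1,2),.025); B=w2b(P)
        (cx,cy),(a,b),an=cv2.minAreaRect((B*1000).astype(np.float32))
        if min(a,b)>40 or max(a,b)<35: continue
        q=cv2.boxPoints(((cx,cy),(a,b),an))
        e=[(np.linalg.norm(q[i]-q[(i+1)%4]),(q[i]+q[(i+1)%4])/2) for i in range(4)]
        e.sort(key=lambda t:t[0]); m=sorted([e[0][1],e[1][1]],key=lambda t:t[1])
        u=(m[1]-m[0])/np.linalg.norm(m[1]-m[0])
        pl=m[0]+1*u; cp=pl+220*u
        print('plain',pl.round(0),'cap',cp.round(0),'angle %.1f'%np.degrees(np.arctan2(u[0],u[1])),'size',round(a),round(b))
    return c
if __name__=='__main__':
    import sys
    a=[float(x) for x in sys.argv[1:]]
    if a: row(*a)
    pose()
E
python3 pose.py -.02 .0 .033 20
```

```text
cur bay [-0.0599  0.0101] z 0.0338 yaw -0.0 row [-3.99 -1.01  0.09] turn [ -0.  -0. -20.] tilt 0.09 F [0.7 0.2 0.5] t 2.75
plain [-115. -184.] cap [-28.  19.] angle 23.1 size 101 28
plain [-66. 148.] cap [-285.  170.] angle -84.1 size 35 35
```

Request:
drive_tool(
  rows=[
    [[-1,-0.1,0,0,0,0,0],[-2,-0.3,0,0,0,0,0],[-3,-0.5,0,0,0,0,0],[-3.8,-0.7,0,0,0,0,0],[-3.8,-0.7,0,0,0,0,0]],
  ],
)

```text
clock: 3.42
tcp_pos: [0.5852, 0.052, 0.0335]
orientation: [-0.046, 0.999, -0.0, 0.0]
ft_force: [-0.1, 0.0, 0.1]
finger_gap: 0.006
grip_force: 0.0
```

```bash
python3 pose.py 0 0 .033 0
```

```text
cur bay [-0.0236  0.003 ] z 0.0335 yaw -0.1 row [-2.36 -0.3   0.06] turn [-0.  -0.  -0.1] tilt 0.03 F [-0.1  0.   0.1] t 3.425
plain [-122. -171.] cap [11.  4.] angle 37.3 size 95 28
plain [-66. 148.] cap [-285.  170.] angle -84.1 size 35 35
```

Request:
drive_tool(
  rows=[
    [[2,0,0,0,0,0,0],[2.5,-1,-4,0,0,-10,0],[4,-7,-6,0,0,-20,0],[7,-13,-6,0,0,-30,0],[11.5,-19,-6,0,0,-40,0]],
  ],
)

```text
clock: 4.1
tcp_pos: [0.4968, -0.1328, 0.0941]
orientation: [-0.387, 0.922, -0.001, 0.001]
ft_force: [1.0, -2.0, 0.1]
finger_gap: 0.002
grip_force: 0.0
```

```bash
python3 pose.py -.14 -.195 .033 52.7
```

```text
cur bay [-0.1287 -0.1729] z 0.0941 yaw 40.3 row [ 2.3  -0.95  6.11] turn [ -0.   -0.  -12.4] tilt 0.1 F [ 1.  -2.   0.1] t 4.1
plain [-100. -142.] cap [33. 33.] angle 37.3 size 160 29
plain [-164.   27.] cap [-344.  154.] angle -54.7 size 28 77
plain [-66. 148.] cap [-285.  170.] angle -84.1 size 35 35
```

Request:
drive_tool(
  rows=[
    [[2.3,-0.9,0,0,0,-6,0],[2.3,-0.9,0,0,0,-12.4,0],[2.3,-0.9,3.5,0,0,-12.4,0],[2.3,-0.9,6.1,0,0,-12.4,0],[2.3,-0.9,6.1,0,0,-12.4,0]],
  ],
)

```text
clock: 4.78
tcp_pos: [0.4866, -0.1537, 0.0314]
orientation: [-0.482, 0.876, 0.001, 0.0]
ft_force: [0.5, -0.9, -0.2]
finger_gap: 0.008
grip_force: 0.0
```

```bash
python3 look.py a2; python3 - <<'E'
from pose import *
c=pose()
h,s,v=hsv(c)
o=(h>5)&(h<24)&(s>150)&(v>150)
for k in comps(o,230,370,95,200,20): 
    P=w2b(ray(c,k.reshape(-1,2),.025))*1000; print('orange',P.mean(0).round(0),cv2.contourArea(k),P.min(0).round(0),P.max(0).round(0))
E
```

```text
cur bay [-0.1408 -0.1927] z 0.0314 yaw 52.3 row [-23.86   0.63  -0.14] turn [ 0.  -0.1 52.3] tilt 0.08 F [ 0.5 -0.9 -0.2] t 4.775
plain [-118. -166.] cap [15.  9.] angle 37.3 size 190 29
plain [-164.   27.] cap [-344.  154.] angle -54.7 size 28 77
plain [-66. 148.] cap [-285.  170.] angle -84.1 size 35 35
orange [ 2. -4.] 39.5 [-11. -16.] [15.  7.]
```

View pics/a2.png

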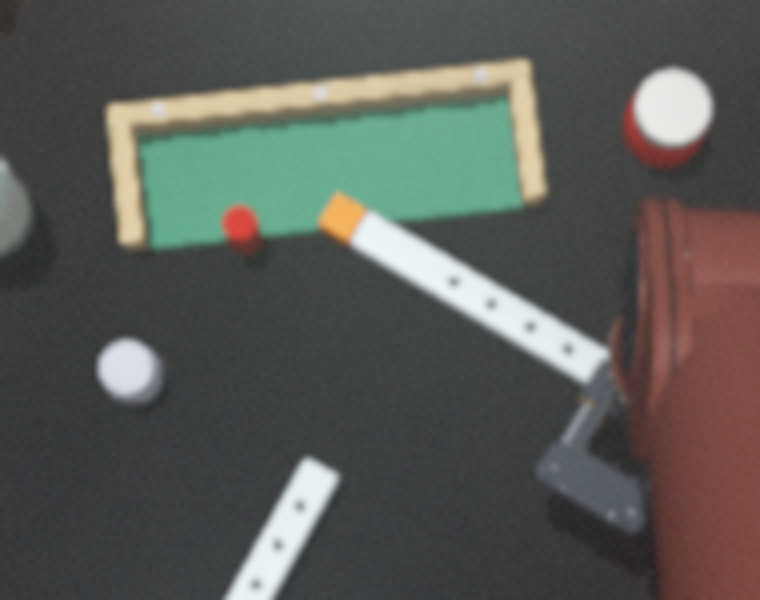

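The picture shows the cap in the mouth at (342, 218), right of the post at (240, 222). The fingertips stand behind the plain end at (600, 385), in line with the bar. Now I push along the bar's axis.

Request:
drive_tool(
  rows=[
    [[-1.6,0.1,0,0,0,0,0],[-3.2,0.1,0,0,0,0,0],[-4.7,0.1,0,0,0,0,0],[-6.2,0.1,0,0,0,0,0],[-7.5,0.1,0,0,0,0,0]],
  ],
)

```text
clock: 5.5
tcp_pos: [0.5274, -0.0885, 0.0327]
orientation: [-0.483, 0.876, -0.0, -0.0]
ft_force: [-1.2, -2.6, 1.5]
finger_gap: 0.007
grip_force: 0.9
```

```bash
cat > st.py <<'E'
from pose import *
row(0,0,.033,0)
c=pose(); h,s,v=hsv(c)
o=(h>5)&(h<24)&(s>150)&(v>150)
for k in comps(o,230,370,95,200,20): 
    P=w2b(ray(c,k.reshape(-1,2),.025))*1000; print('orange',P.mean(0).round(0),cv2.contourArea(k),P.min(0).round(0),P.max(0).round(0))
E
python3 st.py
```

```text
cur bay [-0.0941 -0.1315] z 0.0327 yaw 52.4 row [-16.16   0.57  -0.04] turn [-0.   0.  52.4] tilt 0.01 F [-1.2 -2.6  1.5] t 5.5
plain [ -68. -100.] cap [66. 74.] angle 37.4 size 167 29
plain [-164.   27.] cap [-344.  154.] angle -54.7 size 28 77
plain [-66. 148.] cap [-285.  170.] angle -84.1 size 35 35
orange [39. 42.] 34.5 [28. 32.] [51. 51.]
```

Request:
drive_tool(
  rows=[
    [[-0.9,0,0,0,0,0,0],[-1.8,0,0,0,0,0,0],[-2.7,0,0,0,0,0,0],[-3.6,0,0,0,0,0,0],[-4.0,0,0,0,0,0,0]],
  ],
)

```text
clock: 6.18
tcp_pos: [0.5485, -0.0551, 0.0325]
orientation: [-0.483, 0.876, 0.0, 0.0]
ft_force: [-1.3, -1.7, 1.9]
finger_gap: 0.006
grip_force: 0.9
```

```bash
python3 st.py
```

```text
cur bay [-0.0701 -0.1003] z 0.0325 yaw 52.4 row [-12.22   0.57  -0.05] turn [ 0.  -0.  52.4] tilt 0.01 F [-1.3 -1.7  1.9] t 6.175
plain [-42. -67.] cap [ 91. 108.] angle 37.4 size 163 30
plain [-164.   27.] cap [-344.  154.] angle -54.7 size 28 77
plain [-66. 148.] cap [-285.  170.] angle -84.1 size 35 35
orange [64. 73.] 38.5 [51. 62.] [77. 82.]
```

Request:
drive_tool(
  rows=[
    [[-0.6,0,0,0,0,-1.5,0],[-1.2,-0.1,0,0,0,-3,0],[-1.8,-0.2,0,0,0,-5,0],[-2.4,-0.4,0,0,0,-6,0],[-3.0,-0.5,0,0,0,-7,0]],
  ],
)

```text
clock: 6.85
tcp_pos: [0.5688, -0.0329, 0.0325]
orientation: [-0.535, 0.845, -0.0, 0.0]
ft_force: [-1.4, -1.4, 0.7]
finger_gap: 0.007
grip_force: 0.8
```

```bash
python3 st.py;python3 look.py a3
```

```text
cur bay [-0.0478 -0.0801] z 0.0325 yaw 59.4 row [-9.32 -0.04 -0.05] turn [ 0.   0.  59.4] tilt 0.0 F [-1.4 -1.4  0.7] t 6.85
plain [-25. -43.] cap [ 88. 145.] angle 30.9 size 164 30
plain [-164.   27.] cap [-343.  155.] angle -54.4 size 28 77
plain [-66. 148.] cap [-285.  170.] angle -84.1 size 35 35
orange [ 64. 108.] 46.5 [50. 97.] [ 78. 117.]
cur bay [-0.0472 -0.0793] z 0.0326 yaw 59.5 row [-9.23 -0.05 -0.03] turn [ 0.   0.  59.5] tilt 0.05 F [-0.7  0.3 -0.6] t 6.9
```

View pics/a3.png

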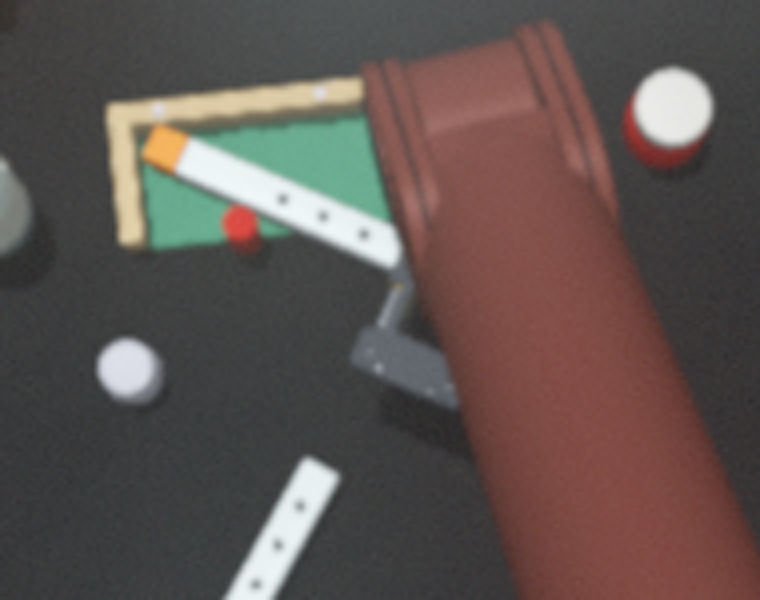

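The cap now lies in the left back corner at (165, 148), behind the post, and the bar clears the post at (240, 222). I back off and go round to the near face by the plain end.

Request:
drive_tool(
  rows=[
    [[2,0,0,0,0,0,0],[3,0,-3,0,0,8,0],[3.5,0,-6,0,0,18,0],[3.5,0,-6,0,0,28,0],[3.5,0,-6,0,0,38,0]],
  ],
)

```text
clock: 7.58
tcp_pos: [0.5529, -0.0667, 0.093]
orientation: [-0.227, 0.974, -0.0, 0.0]
ft_force: [0.2, -0.4, -0.2]
finger_gap: 0.005
grip_force: 0.0
```

```bash
python3 -c "
from h import *
row(-.085,-.045,.094,0)"
```

```text
cur bay [-0.0667 -0.1122] z 0.0930 yaw 20.9 row [-0.7   6.93 -0.1 ] turn [ 0.   0.  20.9] tilt 0.06 F [ 0.2 -0.4 -0.2] t 7.575
```

Request:
drive_tool(
  rows=[
    [[-0.2,3,0,0,0,10,0],[-0.7,6.9,0,0,0,20.9,0],[-0.7,6.9,3,0,0,20.9,0],[-0.7,6.9,6,0,0,20.9,0],[-0.7,6.9,6,0,0,20.9,0]],
  ],
)

```text
clock: 8.2
tcp_pos: [0.5265, -0.0014, 0.0308]
orientation: [-0.05, 0.999, -0.0, -0.002]
ft_force: [0.8, -0.6, 0.5]
finger_gap: 0.009
grip_force: 0.0
```

```bash
python3 st.py
```

```text
cur bay [-0.087  -0.0447] z 0.0308 yaw 0.4 row [-8.73  4.41 -0.26] turn [-0.  -0.   0.4] tilt 0.25 F [ 0.8 -0.6  0.5] t 8.2
plain [ 8. 11.] cap [119. 201.] angle 30.4 size 101 29
plain [-164.   27.] cap [-343.  155.] angle -54.4 size 28 77
plain [-66. 147.] cap [-284.  173.] angle -83.5 size 35 35
orange [ 65. 109.] 45.0 [50. 97.] [ 78. 120.]
```

Request:
drive_tool(
  rows=[
    [[-1.8,0,0,0,0,0,0],[-3.2,0,0,0,0,0,0],[-4.6,-0.3,0,0,0,0,0],[-6,-0.6,0,0,0,0,0],[-7.4,-1,0,0,0,0,0]],
  ],
)

```text
clock: 8.88
tcp_pos: [0.6042, -0.0029, 0.0325]
orientation: [-0.05, 0.999, -0.0, -0.0]
ft_force: [-1.2, -0.1, 0.8]
finger_gap: 0.007
grip_force: 0.5
```

```bash
python3 st.py
```

```text
cur bay [-0.0098 -0.0534] z 0.0325 yaw 0.5 row [-1.02  5.33 -0.05] turn [-0.   0.   0.5] tilt 0.02 F [-1.2 -0.1  0.8] t 8.875
plain [-164.   27.] cap [-343.  155.] angle -54.4 size 28 77
plain [42. 34.] cap [103. 246.] angle 16.1 size 72 29
plain [-66. 148.] cap [-285.  170.] angle -84.1 size 35 35
orange [ 64. 116.] 52.0 [ 50. 105.] [ 79. 126.]
```

Request:
drive_tool(
  rows=[
    [[-1.2,0,0,0,0,0,0],[-2.4,0,0,0,0,0,0],[-3.5,0,0,0,0,0,0],[-4.4,0,0,0,0,0,0],[-5.0,0,0,0,0,0,0]],
  ],
)

```text
clock: 9.55
tcp_pos: [0.6536, 0.0027, 0.0325]
orientation: [-0.05, 0.999, 0.0, -0.0]
ft_force: [-0.6, 0.5, 0.7]
finger_gap: 0.007
grip_force: 0.5
```

```bash
python3 st.py
```

```text
cur bay [ 0.04   -0.0525] z 0.0325 yaw 0.5 row [ 3.95  5.28 -0.05] turn [-0.  -0.   0.5] tilt 0.0 F [-0.6  0.5  0.7] t 9.55
plain [-164.   27.] cap [-344.  154.] angle -54.7 size 28 77
plain [67. 46.] cap [ 71. 266.] angle 1.1 size 60 30
plain [-66. 148.] cap [-285.  170.] angle -84.1 size 35 35
orange [ 68. 118.] 45.0 [ 55. 109.] [ 80. 127.]
```

Nearly flush (about 1°). A gentle seating push, then I back off and check.

Request:
drive_tool(
  rows=[
    [[-0.3,0,0,0,0,0,0],[-0.5,0,0,0,0,0,0],[-0.5,0,0,0,0,0,0],[1.5,0,0,0,0,0,0],[4,0,0,0,0,0,0]],
  ],
)

```text
clock: 10.22
tcp_pos: [0.613, -0.0013, 0.0326]
orientation: [-0.05, 0.999, 0.0, 0.0]
ft_force: [-0.2, 0.5, -0.0]
finger_gap: 0.003
grip_force: 0.0
```

Request:
drive_tool(
  rows=[
    [[5,0,0,0,0,0,0],[8,0,-5,0,0,0,0],[10,-5,-10,0,0,0,0],[10,-11,-14,0,0,0,0],[10,-17,-14,0,0,0,0]],
  ],
)

```text
clock: 10.85
tcp_pos: [0.5309, -0.1671, 0.174]
orientation: [-0.051, 0.999, -0.001, 0.003]
ft_force: [1.0, 0.7, 0.4]
finger_gap: 0.005
grip_force: 0.0
```

```bash
python3 st.py; python3 look.py a4
```

```text
cur bay [-0.0979 -0.2102] z 0.1740 yaw 0.6 row [-9.93 20.95 14.1 ] turn [0.  0.  0.6] tilt 0.33 F [1.  0.7 0.4] t 10.85
plain [-164.   27.] cap [-344.  154.] angle -54.7 size 28 77
plain [-66. 148.] cap [-285.  170.] angle -84.1 size 35 35
orange [ 67. 118.] 46.0 [ 54. 109.] [ 79. 127.]
cur bay [-0.0999 -0.221 ] z 0.1737 yaw 0.0 row [-9.93 22.19 13.96] turn [0. 0. 0.] tilt 0.45 F [-1.3 -9.2  1.6] t 10.9
```

View pics/a4.png

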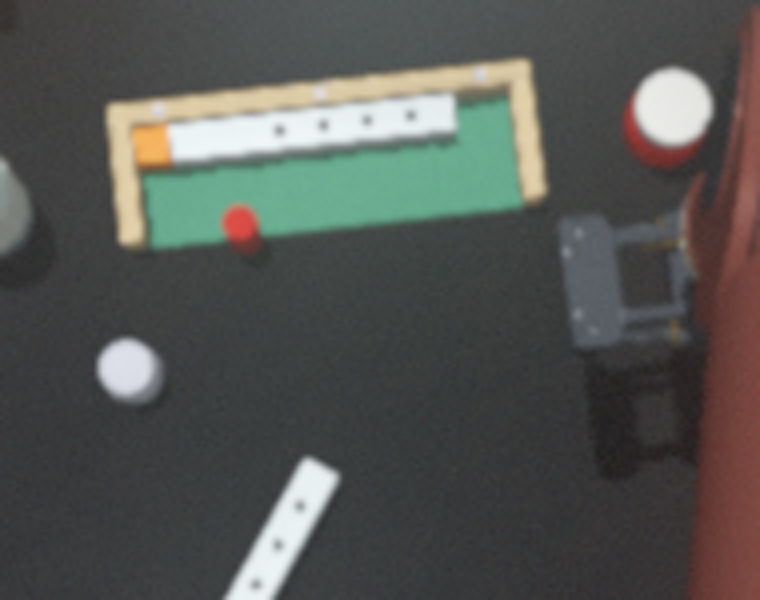

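The bar lies flush and square along the back wall, from (135, 145) to (457, 115), wholly behind the post. The adapter (130, 370), jar (672, 110) and look-alike are where they were. I'm handing it in.

```bash
python3 -c "
from cell import arm
print(arm.sign_off())"
```

```text
the job is handed in; nothing more can be done
None
```

I pushed the bar into the bay cap-end first, and in the last top view it lay flat and square along the back wall behind the post, with everything else in view unmoved; I handed it in at about 11 s, and the hand-in gave no verdict.

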